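# Lock the tube blocks into the shaker cradle

## Task

Swing the lever of the shaker cradle fully open, and put every aluminium tube block standing on the bench upright into a bay of the cradle, one to a bay, any bay. Then slide the locking pin in from the lever end, through the near cheek, the blocks and the far cheek until its head is against the cheek, and swing the lever fully shut behind the head. Leave the timer, the tube rack and the bottle where they stand.

Things in the scene. Friction and masses are not known exactly. Their poses are not given: they have to be found in the camera images.
- cradle: Fixed shaker cradle. Origin: centre of the underside of its main base plate (68 x 190 x 8 mm), on the bench. y runs along the four bays and the bores; the lever end is at -y; z is up. Two upright cheeks (60 mm wide, 10 mm thick, 48 mm high) close the row, outer faces at y = -91 and +91 mm, each with a 20 mm bore on the line x = 0, z = 28 mm.
- bay_1 (a point): Where the centre of a block seated in the first bay (next to the lever end) lies: 28 mm above the bench, on the bore line; axes as the cradle's. Each bay is open at the top, 37.5 mm long (y), 49 mm wide (x), its floor 8 mm above the bench, bordered by ribs whose tops are 18 mm above the bench or lower.
- bay_2 (a point): The same for the second bay (41.5 mm further along +y of the cradle).
- bay_3 (a point): The same for the third bay.
- bay_4 (a point): The same for the fourth bay (farthest from the lever).
- bore_mouth (a point): Centre of the bore in the outer face of the cheek at the lever end (cradle x = 0, y = -91, z = 28 mm); the pin goes in here towards +y of the cradle.
- lever (a joint): Angle of the lever about its upright pivot: 0 = shut (bar points along -x of the cradle, across the pin's way, 4 mm behind the end of the head of a pin that is home), 1.571 = fully open (points along -y of the cradle, 58 mm beside the pin's line). Opens counterclockwise seen from above. Stops at both ends; stays where it is left; about 1.5 N at the knob turn it.
- lever_knob (a point): Axis of the lever's upright round black knob (18 mm diameter, from 27 to 71 mm above the bench), 55 mm above the bench; moves with the lever. Steel lever bar 14 x 14 mm, 21 to 35 mm above the bench.
- lever_pivot (a point): Point on the lever's pivot axis (cradle x = +58, y = -136 mm), at the height of lever_knob; the knob is 105 mm from it. Its foot plate (60 x 110 mm beside the base, cradle x = 28 to 88, y = -168 to -58 mm) is 5 mm thick.
- pin_head (a point): Centre of the head of the steel locking pin (0.12 kg): a flat block 24 mm wide (x), 34 mm long (y), 16 mm high (z), to grip across x. The pin lies flat on the bench at first. Its y axis runs from head to tip; the shaft (16 mm diameter, 192 mm long) starts 17 mm from this point. When home, the head touches the cheek and this point is at y = -108 mm of the cradle, 28 mm up.
- pin_tip (a point): End of the pin's shaft, on its axis, 209 mm from pin_head; the last 12 mm taper to 6 mm diameter. Axes as pin_head. 10 mm of it stand out of the far cheek when the pin is home.
- block_1_center (a point): Centre of an aluminium tube block 46 mm (x) x 34 mm (y) x 40 mm high, 0.2 kg, two to four of which (all alike) stand on the bench; absent ones are None. A 20 mm bore passes through the centre along its y axis; a half turn about z makes no difference. Six dark wells in its top. Grip it across x (46 mm).
- block_2_center (a point): Centre of an aluminium tube block 46 mm (x) x 34 mm (y) x 40 mm high, 0.2 kg, two to four of which (all alike) stand on the bench; absent ones are None. A 20 mm bore passes through the centre along its y axis; a half turn about z makes no difference. Six dark wells in its top. Grip it across x (46 mm).
- block_3_center (a point): Centre of an aluminium tube block 46 mm (x) x 34 mm (y) x 40 mm high, 0.2 kg, two to four of which (all alike) stand on the bench; absent ones are None. A 20 mm bore passes through the centre along its y axis; a half turn about z makes no difference. Six dark wells in its top. Grip it across x (46 mm).
- block_4_center (a point): Centre of an aluminium tube block 46 mm (x) x 34 mm (y) x 40 mm high, 0.2 kg, two to four of which (all alike) stand on the bench; absent ones are None. A 20 mm bore passes through the centre along its y axis; a half turn about z makes no difference. Six dark wells in its top. Grip it across x (46 mm).
- timer: Bystander: small lab timer lying on the bench, 88 x 89 x 16 mm; origin at the centre of its underside.
- tube_rack: Bystander: microtube rack, 120 x 50 x 34 mm; origin at the centre of its underside.
- buffer_bottle: Bystander: glass bottle, 56 mm diameter, 137 mm high; origin at the centre of its underside.
- pin: The locking pin as a whole: origin under the middle of its 226 mm length, level with the underside of the shaft; axes as pin_head.

How it is judged:
By the outcome, as a careful person would: the job done as asked, in the order asked, and still so for the second after the job is handed in, with the robot touching nothing.
Of block_1, block_2, block_3, block_4 only 2 to 4 are there at a start; the rules pass over those that are not, and their reading is None.
At some moment in a run one of block_1, block_2, block_3, block_4 may be knocked a few centimetres aside while the robot is not near it.
Once in a run the grip may slacken for a moment while it holds something.
It also fails if it takes over 210 s, if anything falls off the work surface, if the arm or the gripper's body presses on something with over 40 N, if the wrist force passes 120 N, or if a joint passes its speed limit or range.

## Robot

A 6-joint arm with a two-finger parallel gripper is mounted at the origin on a cart in front of the work surface, level with it; the furniture and walls round the work are solid. World frame = base frame: x ahead of the robot, y to its left, z up, the work surface at z = 0. Lengths are in mm, angles in degrees, forces in N, time in s.
With the tool pointing down it reaches from about 300 to 850 mm from the base axis. Payload 4.2 kg.
Tool frame: the origin (TCP) lies at the very end of the fingers, on their centre line; the grasp point (between the pads) lies 19 mm behind it; z points along the fingers, y is the line along which they close (so a half turn about z gives the same grasp; the last joint's range is limited). The gripper opens to 91 mm and grips with 3 to 60 N. Pads are 32 mm wide; open, the fingers measure 118 mm over their backs; the gripper's body (76 mm by 178 mm) begins 60 mm behind the grasp point.
Start: joints at [-69.156, 18.312, 89.639, -0, 72.044, -1.146], TCP at [215.311, -533.183, 213.976] pointing down, gripper open.
Joint ranges: [-177.97, 177.97], [-48.28, 115.42], [12.27, 149.76], [-77.06, 257.06], [2.81, 150.46], [-146.56, 146.56]. Speed limits (degrees/s): [147.25, 147.25, 180, 180, 180, 180].

## Interface

Orientations are given as [roll, pitch, yaw] about the fixed x, y, z axes, in that order (R = Rz(yaw) Ry(pitch) Rx(roll)).
In Python, from workcell import env gives the robot as it stands.
- The arm moves only by the shell command python3 -m pendant 'ROWS' [FORCE]. ROWS is a JSON object of lists of equal length, an entry for each row: "translation": the shift along the tool's x, y, z in mm, a list of three; "roll": the turn about the tool's z in rad; "hand": the closure in counts, from 0 (fully open) to 255 (shut). In form: {"translation": [[dx, dy, dz], ...], "roll": [roll, ...], "hand": [hand, ...]}. A call has exactly 8 rows; each row shifts and turns the commanded pose from where the row before left it, along the tool's axes as they then stand; what a row does not reach is not made up. A row lasts 1/12 s, in which the tool goes at most 41.7 mm and 7.16 degrees, less where a joint would pass 70% of its speed; a pose out of reach is approached as far as the arm can. A call with a gripper value outside its range is refused whole. The fingers move at their own pace and stop on an object; FORCE is the grip in N (left out, the last holds). Time passes only in rows, so rows that do not move let the fingers close, or fill a call up. It gives the time, the measured TCP pose, the force, the opening and the grip force at its end, in the units of the state.
- env.state(): the state, without advancing time (a new reading comes with each control period).
- env.grab_frame(name): name is "scene" or "top"; returns a dict with "frame" (400x640x3 uint8, red, green, blue), "z_map" (400x640 float32, mm along the optical axis (not along the pixel's ray), 0 where there is no reading), "fx", "fy", "cx", "cy" (pixels), "dist" ([k1, k2, p1, p2, k3] as OpenCV has them; the pictures are not rectified), "pose" (4x4, takes a point from camera to world coordinates). Camera axes: x right, y down, z forward; pixel columns grow to the right and rows downward; lengths in mm; the calibration is good to about 2 mm. A picture is of the moment at which its call begins.
- env.job_done(): hands the job in; it is judged then, once.
Trained networks look in a picture, given as the dict that the camera call returned (one of the last four; its "shot" number tells which), for a name from the list of things; names that differ only in an ending like _2 or _b are one class to them, and where a whole thing is asked for, a point or a joint stands for the part that bears it (a point fixed in the world has none). Each returns a list of dicts, best first, with "score" (0 to 1); they miss things now and then, are a little off and sometimes report something else, mostly with a low value. They report only what shows in the picture. A call takes as long as a camera call.
- env.recognise(picture, label): "rect" ([centre column, centre row, width, height] in pixels, round what is visible of it).
- env.regions_of(picture, label): "pixels" (400x640 bool, what is visible of it) and "rect" ([centre column, centre row, width, height] in pixels, round what is visible of it).
The state is a dict: "time_s": time; "qpos": joint angles; "qvel": joint speeds; "effort": joint torques, N m; "ee_pos": TCP position; "ee_rot": TCP orientation; "force": force on the tool from outside, world axes, zero at the start; "torque": the same for the moment, N m; "gripper_width": finger opening in mm; "gripper_force": force on a finger pad.
Only numpy, scipy, OpenCV 4.12 (cv2) and the standard library are available. Lean on these libraries where they do the work, as an engineer would, in place of code of your own. Each camera call takes 0.05 s, during which the arm holds its last target. There are 200 camera calls.

## Working session

There is one attempt and no reset: what is moved stays moved. The work goes in short steps, Python scripts to look and compute and a shell command to move; the robot and the scene stay as the last step left them, time stands still between calls to the robot, and variables do not carry over. Pictures are saved under pics/ and viewed, at most 14 in all, crops included, and the job is handed in when it is done.

```bash
mkdir -p pics; ls; cat > h.py <<'E'
import numpy as np, cv2
from workcell import env
def grab(n):
    return env.grab_frame(n)
def save(p,fn):
    cv2.imwrite('pics/'+fn,p['frame'][:,:,::-1])
def K(p): return np.array([[p['fx'],0,p['cx']],[0,p['fy'],p['cy']],[0,0,1.]])
def world(p,uv,z=None):
    """uv Nx2 -> world by depth map (z=None) or by intersecting world plane z"""
    uv=np.asarray(uv,float).reshape(-1,2)
    n=cv2.undistortPoints(uv.reshape(-1,1,2),K(p),np.array(p['dist'])).reshape(-1,2)
    d=np.c_[n,np.ones(len(n))]; T=np.array(p['pose'])
    if z is None:
        D=p['z_map'][uv[:,1].round().astype(int),uv[:,0].round().astype(int)]
        w=(d*D[:,None])@T[:3,:3].T+T[:3,3]; w[D==0]=np.nan; return w
    r=d@T[:3,:3].T; s=(z-T[2,3])/r[:,2]
    return r*s[:,None]+T[:3,3]
def cloud(p,mask):
    v,u=np.nonzero(mask); w=world(p,np.c_[u,v]); return w[~np.isnan(w[:,0])]
def topslab(p,mask,z0,z1):
    w=cloud(p,mask); s=w[(w[:,2]>z0)&(w[:,2]<z1)]; return s
def rect(s):
    (c,(a,b),ang)=cv2.minAreaRect(s[:,:2].astype(np.float32))
    return c,a,b,ang
def blocks(p,lab='block_1_center',minscore=.3):
    for r in env.regions_of(p,lab):
        s=topslab(p,r['pixels'],33,62)
        if len(s)<15: print('few',r['score'],r['rect']);continue
        c,a,b,g=rect(s); 
        # long side direction
        if a<b: a,b,g=b,a,g+90
        print('block sc%.2f'%r['score'],np.round(r['rect']),'c',np.round(c,1),'z%.1f'%np.median(s[:,2]),'L%.0f W%.0f long-axis %.1f'%(a,b,(g+90)%180-90))
E
python3 - <<'E'
from h import *
s=env.state();print({k:np.round(v,2) for k,v in s.items()})
for n in('top','scene'):
    p=grab(n);save(p,n+'0.png');print(n,np.round(p['pose'],2).tolist(),p['fx'],p['dist'])
    blocks(p)
    for l in('cradle','lever','lever_knob','pin','pin_head','pin_tip','timer','tube_rack','buffer_bottle'):
        for r in env.regions_of(p,l)[:2]:
            w=cloud(p,r['pixels']); print(l,'%.2f'%r['score'],np.round(r['rect']),np.round(np.median(w,0)) if len(w) else None)
E
```

```text
pics
{'time_s': np.float64(0.0), 'qpos': array([-69.16,  18.35,  89.71,   0.  ,  72.04,  -1.15]), 'qvel': array([ 0.01,  0.13, -0.16,  0.05,  0.07,  0.05]), 'effort': array([  0.  , -41.25, -23.2 ,   0.07,   0.05,  -0.  ]), 'ee_pos': array([ 215.14, -532.7 ,  213.1 ]), 'ee_rot': array([-179.9 ,   -0.  ,   21.99]), 'force': array([-0.1 , -0.1 ,  0.04]), 'torque': array([0.01, 0.02, 0.05]), 'gripper_force': np.float64(0.0), 'gripper_width': np.float64(90.87)}
top [[-0.03, -1.0, 0.08, 497.32], [-1.0, 0.02, -0.01, 60.6], [0.0, -0.08, -1.0, 1105.78], [0.0, 0.0, 0.0, 1.0]] 365.7518662780142 [-0.06607458  0.          0.          0.          0.        ]
cradle 0.62 [345. 198.  91.  46.] [578. -30.   8.]
cradle 0.53 [381. 200.  17.  40.] [ 580. -120.   34.]
lever 0.56 [381. 200.  15.  40.] [ 577. -118.   35.]
lever_knob 0.78 [382. 199.  20.  37.] [ 580. -118.   35.]
lever_knob 0.57 [430. 228.  74.  28.] [ 494. -266.   14.]
pin 0.84 [428. 228.  70.  29.] [ 493. -266.   15.]
pin_head 0.71 [427. 228.  70.  25.] [ 494. -271.   14.]
pin_head 0.17 [345. 197.  89.  51.] [577. -31.   8.]
pin_tip 0.82
[... 515 characters left out ...]
]
cradle 0.82 [311. 186.  66.  86.] [577. -32.  10.]
lever 0.76 [301. 157.  40.  28.] [ 572. -115.   35.]
lever 0.67 [242. 209.  31.  35.] [799.  41.  92.]
lever_knob 0.66 [303. 155.  35.  26.] [ 576. -114.   36.]
pin 0.83 [316. 126.  36.  46.] [ 493. -260.   15.]
pin_head 0.73 [318. 124.  34.  47.] [ 495. -267.   15.]
pin_tip 0.86 [315. 125.  44.  43.] [ 493. -265.   15.]
pin_tip 0.46 [308. 187.  64.  87.] [576. -31.  10.]
timer 0.72 [352. 170.  22.  23.] [436. -44.  17.]
timer 0.29 [312. 188.  64.  85.] [577. -29.  10.]
tube_rack 0.58 [299. 262.  48.  30.] [680. 208.  29.]
buffer_bottle 0.65 [316. 126.  35.  46.] [ 492. -258.   15.]
buffer_bottle 0.62 [241. 210.  28.  34.] [799.  40.  94.]
```

View pics/top0.png

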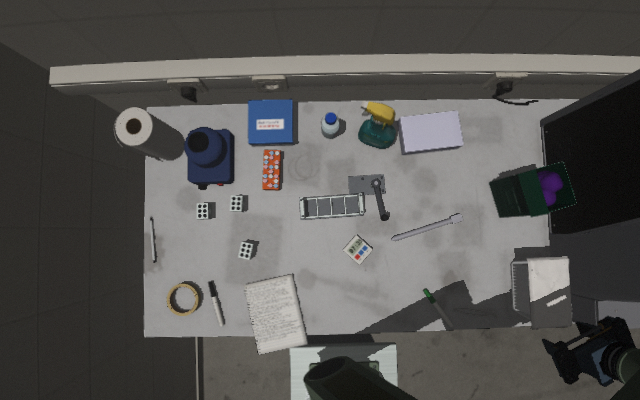

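View pics/scene0.png

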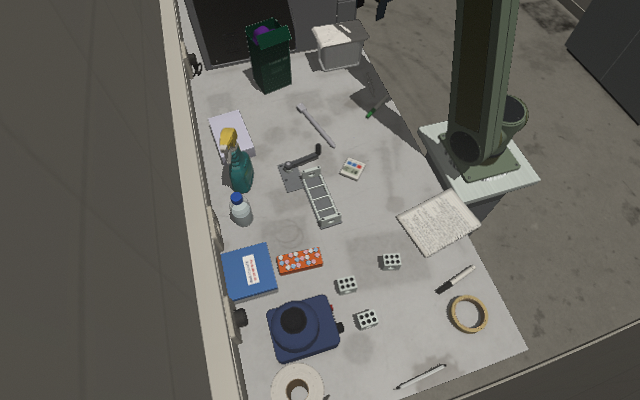

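The top view shows three blocks at (203,210), (237,203) and (246,249). The cradle is at (333,207), with its lever pivot at (376,183) and knob at (384,215), so the lever is nearly shut. The pin's head is at (457,217) and its tip at (393,238). The networks miss the blocks in the top view, so I will measure from the depth maps.

```bash
cat > m.py <<'E'
from h import *
_g=np.mgrid[0:400,0:640]
def full(p):
    return world(p,np.c_[_g[1].ravel(),_g[0].ravel()])
def sel(W,x,y,z,r,z0,z1): 
    return W[(np.hypot(W[:,0]-x,W[:,1]-y)<r)&(W[:,2]>z0)&(W[:,2]<z1)]
def rp(name,s):
    if len(s)<6: print(name,'few',len(s));return
    m=s.mean(0);u,d,vt=np.linalg.svd(s[:,:2]-m[:2],full_matrices=False)
    c,a,b,g=rect(s)
    if a<b:a,b,g=b,a,g+90
    print(name,'n',len(s),'mean',np.round(m,1),'rect c',np.round(c,1),'LxW %.0fx%.0f'%(a,b),'rectang %.1f'%((g+90)%180-90),'pca %.1f'%(np.degrees(np.arctan2(vt[0,1],vt[0,0]))%180))
E
python3 - <<'E'
from m import *
for n in('top','scene'):
    p=grab(n);W=full(p);W=W[~np.isnan(W[:,0])]
    print(n)
    if n=='top':B=world(p,[(203,210),(237,203),(246,249)],40);print(np.round(B))
    for i,b in enumerate(B): rp('block%d'%i,sel(W,b[0],b[1],0,42,36,46))
    b=world(p,[(305,208)],48)[0] if n=='top' else None
    if n=='top': C=world(p,[(303,209),(362,204),(384,214),(376,183),(457,217),(393,238)],48);print(np.round(C))
    rp('farcheek',sel(W,*C[0][:2],0,48,40,54))
    rp('nearcheek',sel(W,*C[1][:2],0,42,40,54))
    rp('knob',sel(W,*C[2][:2],0,40,64,78))
    rp('leverbar',sel(W,*((C[2]+C[3])/2)[:2],0,65,30,39))
    m=((C[4]+C[5])/2)[:2]
    s=sel(W,*m,0,150,7,22); rp('pin',s)
    rp('base',sel(W,*((C[0]+C[1])/2)[:2],0,120,4,30))
E
```

```text
top
[[560. 399.  40.]
 [578. 299.  40.]
 [444. 273.  40.]]
block0 n 189 mean [558.4 402.9  39.2] rect c [558.7 402.7] LxW 44x36 rectang -1.0 pca 5.7
block1 n 160 mean [579.2 302.8  39.4] rect c [578.6 302.6] LxW 46x31 rectang -5.2 pca 177.4
block2 n 164 mean [440.2 276.2  39.4] rect c [440.1 276.4] LxW 46x31 rectang -15.2 pca 163.0
[[ 555.  105.   48.]
 [ 566.  -66.   48.]
 [ 535. -129.   48.]
 [ 626. -109.   48.]
 [ 521. -344.   48.]
 [ 465. -153.   48.]]
farcheek n 69 mean [560.4 109.5  47.4] rect c [561.4 109.6] LxW 58x9 rectang -0.2 pca 2.1
nearcheek n 78 mean [569.4 -61.7  47.2] rect c [568.7 -62. ] LxW 59x11 rectang 2.9 pca 3.8
knob n 32 mean [ 525.4 -128.3   69.9] rect c [ 525.3 -128.3] LxW 16x15 rectang 62.6 pca 69.3
leverbar n 189 mean [ 588.9 -115.1   34.8] rect c [ 581.8 -116.1] LxW 97x84 rectang 48.4 pca 10.8
pin n 426 mean [ 493.8 -269.7   14.4] rect c [ 495.4 -262.7] LxW 218x75 rectang -90.0 pca 106.0
base n 1497 mean [567.   13.    9.4] rect c [556.8  17.6] LxW 227x224 rectang 81.4 pca 102.2
scene
block0 n 270 mean [560.8 405.9  40.5] rect c [560.5 405.5] LxW 46x35 rectang 0.5 pca 178.6
block1 n 226 mean [580.3 306.3  40.1] rect c [580.6 305.7] LxW 46x35 rectang -5.1 pca 1.2
block2 n 214 mean [442.7 279.8  40.3] rect c [442.4 279. ] LxW 47x36 rectang -13.5 pca 167.6
farcheek n 95 mean [560.7 113.2  47.3] rect c [560.1 112.2] LxW 60x11 rectang 1.4 pca 3.0
nearcheek n 78 mean [568.2 -58.3  47.4] rect c [567.1 -59. ] LxW 60x14 rectang 4.5 pca 3.3
knob n 26 mean [ 525.7 -124.2   71. ] rect c [ 524.  -125.3] LxW 18x16 rectang 73.1 pca 62.1
leverbar n 168 mean [ 584.1 -110.1   35.4] rect c [ 584.6 -110.6] LxW 96x85 rectang 48.9 pca 11.8
pin n 277 mean [ 494.2 -259.7   14.8] rect c [ 499.1 -254.8] LxW 223x208 rectang -62.3 pca 105.9
base n 1480 mean [568.4  13.5  10.9] rect c [554.8  18.5] LxW 227x225 rectang -12.8 pca 100.0
```

```bash
python3 -m pendant '{"translation": [[0,0,0],[0,0,0],[0,0,0],[0,0,0],[24,-31,0],[24,-31,0],[24,-31,0],[24,-31,0]], "roll": [0.096,0.096,0.096,0.096,0,0,0,0], "hand": [0,0,0,0,0,0,0,120]}' 15
python3 -m pendant '{"translation": [[24,-31,7],[24,-31,7],[24,-31,7],[24,-31,7],[24,-31,7],[24,-31,7],[24,-31,7],[24,-31,7]], "roll": [0,0,0,0,0,0,0,0], "hand": [120,120,120,120,120,120,120,120]}'
python3 - <<'E'
from m import *
p=grab('scene');W=full(p);W=W[~np.isnan(W[:,0])]
for nm,x0,x1,y0,y1 in (('hot',600,660,340,470),('box',680,730,-330,-100),('blk2',380,500,200,350)):
    s=W[(W[:,0]>x0)&(W[:,0]<x1)&(W[:,1]>y0)&(W[:,1]<y1)]
    for z in(30,60,90): 
        t=s[s[:,2]>z]; print(nm,z,len(t),np.round(t[:,:2].min(0)) if len(t) else '', np.round(t.max(0)) if len(t) else '')
E
```

```text
time_s: 1.87
ee_pos: [311.9, -407.9, 214.0]
ee_rot: [180.0, -0.0, -0.1]
force: [0.6, -0.2, -0.3]
gripper_width: 86.9
gripper_force: 0.0
time_s: 2.53
ee_pos: [504.3, -159.5, 157.8]
ee_rot: [180.0, -0.0, -0.0]
force: [-0.2, -0.3, -0.8]
gripper_width: 48.5
gripper_force: 0.0
hot 30 408 [624. 340.] [660. 444.  67.]
hot 60 199 [641. 340.] [660. 441.  67.]
hot 90 0  
box 30 77 [ 718. -318.] [ 730. -194.   55.]
box 60 0  
box 90 0  
blk2 30 237 [417. 257.] [468. 301.  44.]
blk2 60 0  
blk2 90 0
```

```bash
python3 -m pendant '{"translation": [[11,-17,0],[10,-16,0],[0,0,30],[0,0,30],[0,0,30],[0,0,20],[0,0,0],[0,0,0]], "roll": [0,0,0,0,0,0,0,0], "hand": [120,120,120,120,120,120,120,120]}' 15
python3 -m pendant '{"translation": [[0,0,0],[0,0,0],[0,0,0],[0,0,0],[0,0,0],[0,0,0],[0,0,0],[0,0,0]], "roll": [0,0,0,0,0,0,0,0], "hand": [255,255,255,255,255,255,255,255]}' 15
```

```text
time_s: 3.25
ee_pos: [524.0, -128.3, 47.5]
ee_rot: [-180.0, 0.1, -0.0]
force: [0.4, -0.4, 0.2]
gripper_width: 48.2
gripper_force: 0.0
time_s: 3.92
ee_pos: [525.0, -128.3, 48.7]
ee_rot: [180.0, -0.1, -0.0]
force: [-0.2, 1.0, 5.6]
gripper_width: 17.6
gripper_force: 15.0
```

```bash
python3 -m pendant '{"translation": [[2.2,9.1,0],[3,8.8,0],[3.8,8.5,0],[4.5,8.2,0],[5.2,7.7,0],[5.9,7.2,0],[6.5,6.7,0],[7.1,6.1,0]], "roll": [0,0,0,0,0,0,0,0], "hand": [255,255,255,255,255,255,255,255]}'
python3 -m pendant '{"translation": [[7.6,5.4,0],[8,4.7,0],[8.4,4,0],[8.8,3.2,0],[9,2.4,0],[9.2,1.6,0],[9.3,0.8,0],[9.3,0,0]], "roll": [0,0,0,0,0,0,0,0], "hand": [255,255,255,255,255,255,255,255]}'
python3 -m pendant '{"translation": [[2,0,0],[2,0,0],[0,0,0],[0,0,0],[0,0,0],[0,0,0],[0,0,0],[0,0,0]], "roll": [0,0,0,0,0,0,0,0], "hand": [255,255,255,255,255,255,255,255]}'
```

```text
time_s: 4.58
ee_pos: [562.0, -190.1, 48.5]
ee_rot: [-179.9, 0.1, 0.0]
force: [-1.5, 3.6, 7.0]
gripper_width: 17.2
gripper_force: 15.0
time_s: 5.25
ee_pos: [631.3, -213.0, 48.4]
ee_rot: [180.0, 0.2, 0.0]
force: [-3.2, -0.7, 4.9]
gripper_width: 17.2
gripper_force: 15.0
time_s: 5.92
ee_pos: [635.9, -213.0, 48.3]
ee_rot: [180.0, 0.0, 0.0]
force: [-1.8, -2.0, 4.7]
gripper_width: 17.7
gripper_force: 15.0
```

```bash
python3 -m pendant '{"translation": [[2,0,0],[2,0,0],[1,0,0],[0,0,0],[0,0,0],[0,0,0],[0,0,0],[0,0,0]], "roll": [0,0,0,0,0,0,0,0], "hand": [255,255,255,255,255,255,255,255]}'
python3 -m pendant '{"translation": [[-2,0,0],[0,0,0],[0,0,0],[0,0,0],[0,0,-30],[0,0,-30],[0,0,-30],[0,0,-30]], "roll": [0,0,0,0,0,0,0,0], "hand": [255,255,100,100,100,60,0,0]}'
python3 -m pendant '{"translation": [[0,-35,0],[0,-35,0],[0,-35,0],[0,-35,0],[0,-35,0],[0,-35,0],[0,-35,0],[0,-35,0]], "roll": [-0.12,-0.12,-0.12,-0.12,-0.12,-0.12,-0.12,-0.12], "hand": [0,0,0,0,0,0,0,0]}'
python3 - <<'E'
from m import *
for n in('top','scene'):
    p=grab(n);W=full(p);W=W[~np.isnan(W[:,0])];print(n)
    rp('knob',sel(W,634,-212,0,40,64,78))
    for i,b in enumerate([(559,404),(580,304),(441,278)]): rp('block%d'%i,sel(W,b[0],b[1],0,42,36,46))
    rp('far',sel(W,560.6,111,0,42,40,54)); rp('near',sel(W,568.5,-60,0,42,40,54))
    s=W[(np.hypot(W[:,0]-494,W[:,1]+265)<125)&(W[:,2]>10)&(W[:,2]<22)&(abs(W[:,0]-494+(W[:,1]+265)*.287)<20)]
    rp('pin',s)
E
```

```text
time_s: 6.58
ee_pos: [637.5, -212.9, 48.2]
ee_rot: [-180.0, 0.4, 0.0]
force: [-8.9, -0.7, 10.5]
gripper_width: 17.7
gripper_force: 15.0
time_s: 7.25
ee_pos: [639.2, -212.4, 168.4]
ee_rot: [-180.0, 0.0, -0.0]
force: [0.7, -0.0, 0.4]
gripper_width: 54.4
gripper_force: 0.0
time_s: 7.92
ee_pos: [528.7, 35.3, 167.2]
ee_rot: [-180.0, -0.0, 55.3]
force: [0.6, 0.4, 0.6]
gripper_width: 91.3
gripper_force: 0.0
top
knob n 32 mean [ 633.8 -214.2   70.6] rect c [ 633.6 -214.8] LxW 15x15 rectang -3.7 pca 158.4
block0 n 184 mean [558.5 403.7  39.2] rect c [558.7 403. ] LxW 45x36 rectang 0.2 pca 2.3
block1 n 160 mean [578.5 302.5  39.2] rect c [578.4 302. ] LxW 46x33 rectang -5.9 pca 0.5
block2 n 163 mean [440.3 276.   39.4] rect c [440.1 276. ] LxW 46x32 rectang -13.9 pca 165.5
far few 0
near few 0
pin n 388 mean [ 494.7 -271.9   14.8] rect c [ 490.7 -263.2] LxW 224x24 rectang -72.9 pca 106.2
scene
knob n 25 mean [ 633.6 -210.1   69.7] rect c [ 634.  -210.4] LxW 16x13 rectang -34.5 pca 152.2
block0 n 273 mean [560.9 405.8  40.4] rect c [560.4 405.6] LxW 47x35 rectang 0.4 pca 0.0
block1 n 228 mean [580.5 306.5  40.1] rect c [580.7 305.6] LxW 46x35 rectang -4.1 pca 4.4
block2 n 215 mean [443.  280.   40.2] rect c [442.8 279. ] LxW 47x36 rectang -14.6 pca 169.5
far n 94 mean [560.1 113.3  47.6] rect c [560.2 112.8] LxW 59x13 rectang 2.5 pca 2.5
near n 70 mean [573.4 -57.9  46.7] rect c [569.3 -59.3] LxW 58x14 rectang 4.5 pca 2.2
pin n 137 mean [ 504.9 -300.6   15.5] rect c [ 496.6 -272.4] LxW 198x27 rectang -74.9 pca 105.9
```

```bash
cat > d.py <<'E'
import sys
from h import *
from scipy.spatial.transform import Rotation as R
x,y,z,yaw=map(float,sys.argv[1:5]); s=env.state(); e=s['ee_rot']
r=R.from_euler('xyz',[180,0,yaw],degrees=True)
print('now',np.round(s['ee_pos'],1),np.round(e,1),'F',np.round(s['force'],1),'w %.1f'%s['gripper_width'],'| roll %.3f then shift'%np.radians((e[2]-yaw+180)%360-180),np.round(r.inv().apply(np.array([x,y,z])-s['ee_pos']),1))
E
python3 -m pendant '{"translation": [[0,0,0],[0,0,0],[0,0,0],[0,0,0],[0,0,0],[38,4,0],[38,4,0],[38,4,0]], "roll": [-0.105,-0.105,-0.105,-0.105,-0.104,0,0,0], "hand": [0,0,0,0,0,0,0,0]}'
python3 -m pendant '{"translation": [[38,4,0],[38,4,0],[38,4,0],[38,4,0],[0,0,0],[0,0,0],[0,0,0],[0,0,0]], "roll": [0,0,0,0,0,0,0,0], "hand": [0,0,0,0,0,0,0,0]}'
python3 d.py 579.6 303.7 14 85
```

```text
time_s: 8.68
ee_pos: [552.2, 146.6, 167.7]
ee_rot: [180.0, -0.0, 84.8]
force: [1.3, -0.2, -0.3]
gripper_width: 91.0
gripper_force: 0.0
time_s: 9.35
ee_pos: [580.4, 294.6, 167.6]
ee_rot: [-180.0, 0.0, 84.9]
force: [0.5, 0.8, -0.2]
gripper_width: 91.5
gripper_force: 0.0
now [580.4 294.6 167.6] [-180.     0.    84.9] F [ 0.5  0.8 -0.2] w 91.5 | roll -0.001 then shift [  8.9  -1.6 153.6]
```

```bash
python3 -m pendant '{"translation": [[9,-1.5,0],[0,0,35],[0,0,35],[0,0,35],[0,0,28],[0,0,21],[0,0,0],[0,0,0]], "roll": [0,0,0,0,0,0,0,0], "hand": [0,0,0,0,0,0,0,0]}'
python3 -m pendant '{"translation": [[0,0,0],[0,0,0],[0,0,0],[0,0,0],[0,0,0],[0,0,0],[0,0,0],[0,0,0]], "roll": [0,0,0,0,0,0,0,0], "hand": [255,255,255,255,255,255,255,255]}' 30
python3 - <<'E'
from m import *
for n in('top','scene'):
    p=grab(n);W=full(p);W=W[~np.isnan(W[:,0])];print(n)
    for i,b in enumerate([(559,404),(441,278)]): rp('block%d'%i,sel(W,b[0],b[1],0,42,36,46))
    if n=='scene': print(np.round(env.state()['ee_pos'],1))
E
```

```text
time_s: 10.02
ee_pos: [579.3, 304.5, 13.5]
ee_rot: [-179.9, 0.0, 85.0]
force: [0.0, -0.2, 1.0]
gripper_width: 90.9
gripper_force: 0.0
time_s: 10.68
ee_pos: [579.5, 305.2, 14.1]
ee_rot: [-180.0, -0.0, 85.0]
force: [-0.0, 0.4, 2.5]
gripper_width: 45.9
gripper_force: 30.0
top
block0 n 45 mean [542.4 401.9  39.1] rect c [538.6 403. ] LxW 31x20 rectang -64.4 pca 94.8
block1 n 28 mean [433.5 266.1  39.3] rect c [440.4 266.1] LxW 39x13 rectang -14.7 pca 160.5
scene
block0 n 267 mean [560.6 405.7  40.6] rect c [560.5 405.5] LxW 47x35 rectang 0.6 pca 178.5
block1 n 197 mean [440.8 280.5  40.3] rect c [441.2 279.8] LxW 44x37 rectang -13.6 pca 174.0
[579.6 305.2  14.1]
```

```bash
python3 -m pendant '{"translation": [[0,0,-20],[0,0,-35],[0,0,-35],[0,0,0],[0,0,0],[0,0,0],[0,0,0],[0,0,0]], "roll": [0,0,0,-0.066,-0.066,0,0,0], "hand": [255,255,255,255,255,255,255,255]}'
python3 d.py 561.7 88.2 60 92.6
```

```text
time_s: 11.45
ee_pos: [579.2, 304.9, 103.0]
ee_rot: [-179.9, 0.0, 92.5]
force: [-0.2, 0.1, -1.3]
gripper_width: 45.8
gripper_force: 30.0
now [579.2 304.9 103. ] [-179.9    0.    92.5] F [-0.2  0.1 -1.3] w 45.8 | roll -0.002 then shift [-215.7  -27.3   43. ]
```

```bash
python3 -m pendant '{"translation": [[-36,-1.5,0],[-36,-1.5,0],[-36,-1.5,0],[-36,-1.5,0],[-36,-1.5,0],[0,0,0],[0,0,0],[0,0,0]], "roll": [0,0,0,0,0,0,0,0], "hand": [255,255,255,255,255,255,255,255]}'
python3 d.py 561.7 88.2 60 92.6
```

```text
time_s: 12.12
ee_pos: [580.3, 125.1, 103.6]
ee_rot: [-180.0, -0.0, 92.5]
force: [-0.8, 0.3, -1.1]
gripper_width: 46.0
gripper_force: 30.0
now [580.3 125.1 103.6] [-180.    -0.    92.5] F [-0.8  0.3 -1.1] w 46.0 | roll -0.002 then shift [-36.1 -20.2  43.6]
```

```bash
python3 -m pendant '{"translation": [[-18,-10,10],[-18,-10,10],[0,0,10],[0,0,0],[0,0,0],[0,0,0],[0,0,0],[0,0,0]], "roll": [0,0,0,0,0,0,0,0], "hand": [255,255,255,255,255,255,255,255]}'
python3 d.py 561.7 88.2 60 92.6
python3 - <<'E'
from m import *
p=grab('scene');W=full(p);W=W[~np.isnan(W[:,0])]
rp('blk',sel(W,561,88,0,40,96,103)); 
rp('blk2',sel(W,561,88,0,40,90,106)); 
s=sel(W,561,88,0,60,60,140);print(np.histogram(s[:,2],20))
f=cv2.resize(p['frame'][130:270,240:400],None,fx=4,fy=4);cv2.imwrite('pics/a.png',f[:,:,::-1])
E
```

```text
time_s: 12.78
ee_pos: [562.6, 88.9, 74.5]
ee_rot: [179.9, -0.0, 92.6]
force: [-0.2, 0.1, -1.8]
gripper_width: 45.9
gripper_force: 30.0
now [562.6  88.9  74.5] [179.9  -0.   92.6] F [-0.2  0.1 -1.8] w 45.9 | roll 0.001 then shift [-0.6 -0.9 14.5]
blk n 118 mean [557.6  95.4 100.7] rect c [563.3  90.1] LxW 64x36 rectang 1.9 pca 18.8
blk2 n 159 mean [558.8  96.8 100.1] rect c [562.4  90. ] LxW 66x36 rectang 1.9 pca 14.7
(array([  8,   9,  16,  20,  15,   8,   9,  15,  15,  25, 104,  14,   8,
         6,   6,   5,   6,   8,   2,   2]), array([ 60.16967928,  64.11582627,  68.06197326,  72.00812024,
        75.95426723,  79.90041422,  83.84656121,  87.79270819,
        91.73885518,  95.68500217,  99.63114916, 103.57729614,
       107.52344313, 111.46959012, 115.41573711, 119.36188409,
       123.30803108, 127.25417807, 131.20032506, 135.14647204,
       139.09261903]))
```

View pics/a.png

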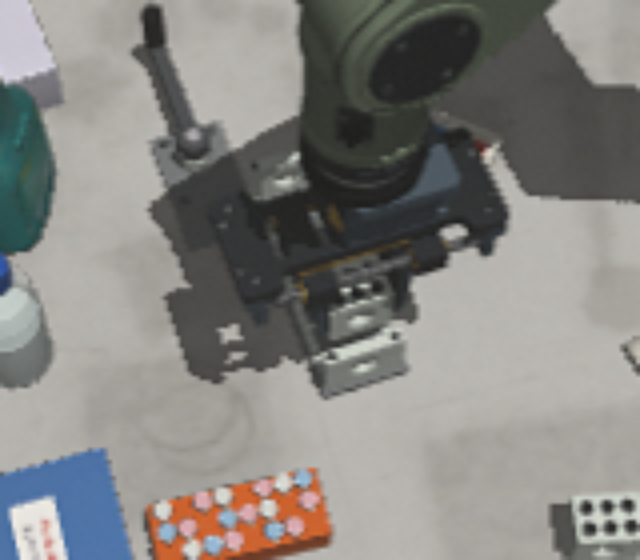

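```bash
python3 -m pendant '{"translation": [[0,-0.9,10],[0,0,10],[0,0,10],[0,0,8],[0,0,0],[0,0,0],[0,0,0],[0,0,0]], "roll": [0,0,0,0,0,0,0,0], "hand": [255,255,255,255,255,255,255,255]}'
python3 d.py 561.7 88.2 22 92.6
python3 -m pendant '{"translation": [[0,0,3],[0,0,3],[0,0,2],[0,0,0],[0,0,0],[0,0,0],[0,0,0],[0,0,0]], "roll": [0,0,0,0,0,0,0,0], "hand": [255,255,255,255,255,255,255,255]}'
python3 d.py 561.7 88.2 22 92.6
```

```text
time_s: 13.5
ee_pos: [561.4, 88.1, 36.3]
ee_rot: [179.9, -0.0, 92.6]
force: [-0.6, -0.3, -1.6]
gripper_width: 45.7
gripper_force: 30.0
now [561.4  88.1  36.3] [179.9  -0.   92.6] F [-0.6 -0.3 -1.6] w 45.7 | roll -0.000 then shift [ 0.1  0.3 14.3]
time_s: 14.17
ee_pos: [561.1, 88.1, 28.0]
ee_rot: [180.0, 0.0, 92.6]
force: [0.5, 0.2, -1.4]
gripper_width: 45.5
gripper_force: 30.0
now [561.1  88.1  28. ] [180.    0.   92.6] F [ 0.5  0.2 -1.4] w 45.5 | roll -0.000 then shift [0.1 0.6 6. ]
```

```bash
python3 -m pendant '{"translation": [[0,0.5,2],[0,0,2],[0,0,1.5],[0,0,0],[0,0,0],[0,0,0],[0,0,0],[0,0,0]], "roll": [0,0,0,0,0,0,0,0], "hand": [255,255,255,255,255,255,255,255]}'
python3 d.py 561.7 88.2 22 92.6
```

```text
time_s: 14.83
ee_pos: [561.4, 88.1, 22.4]
ee_rot: [-180.0, 0.0, 92.6]
force: [-0.4, 0.4, -1.7]
gripper_width: 46.0
gripper_force: 30.0
now [561.4  88.1  22.4] [-180.     0.    92.6] F [-0.4  0.4 -1.7] w 46.0 | roll -0.000 then shift [0.1 0.3 0.4]
```

```bash
python3 -m pendant '{"translation": [[0,0,0.5],[0,0,0],[0,0,0],[0,0,0],[0,0,0],[0,0,-25],[0,0,-35],[0,0,-35]], "roll": [0,0,0,0,0,0,0,0], "hand": [255,0,0,0,0,0,0,0]}'
python3 -m pendant '{"translation": [[0,0,0],[40,0,0],[40,0,0],[40,0,0],[40,0,0],[40,0,0],[40,0,0],[40,0,0]], "roll": [-0,0.045,0,0,0,0,0,0], "hand": [0,0,0,0,0,0,0,0]}'
python3 - <<'E'
from m import *
p=grab('scene');W=full(p);W=W[~np.isnan(W[:,0])]
rp('placed',sel(W,562,88,0,32,44,53)); rp('b2',sel(W,441,278,0,42,36,46));rp('b0',sel(W,559,404,0,42,36,46))
p=grab('top');W=full(p);W=W[~np.isnan(W[:,0])]
rp('placed',sel(W,562,86,0,32,44,53)); rp('b2',sel(W,441,278,0,42,36,46));rp('far',sel(W,560.6,111,0,42,40,54)); rp('near',sel(W,568.5,-60,0,42,40,54))
E
python3 d.py 559.6 403.8 14 90.2
```

```text
time_s: 15.5
ee_pos: [560.6, 87.9, 117.1]
ee_rot: [-179.8, 0.0, 92.6]
force: [1.1, 0.8, -0.2]
gripper_width: 89.2
gripper_force: 0.0
time_s: 16.17
ee_pos: [559.2, 369.9, 116.5]
ee_rot: [-180.0, 0.0, 90.0]
force: [1.0, 0.3, -0.4]
gripper_width: 90.9
gripper_force: 0.0
placed n 223 mean [561.2  93.9  48.7] rect c [561.   94.3] LxW 49x47 rectang -1.0 pca 9.5
b2 few 0
b0 n 271 mean [560.6 405.8  40.5] rect c [560.6 405.7] LxW 46x35 rectang 0.2 pca 177.9
placed n 225 mean [561.1  91.   47.5] rect c [561.   90.8] LxW 47x46 rectang -0.8 pca 86.2
b2 n 157 mean [439.9 276.4  39.5] rect c [440.1 276. ] LxW 45x32 rectang -13.2 pca 165.5
far n 240 mean [561.   93.4  47.3] rect c [560.9  92.2] LxW 58x44 rectang -1.5 pca 175.6
near n 78 mean [568.9 -61.6  47.7] rect c [568.9 -62.1] LxW 59x11 rectang 3.3 pca 3.5
now [559.1 374.  116.1] [179.9  -0.2  90.3] F [-0.5 -0.5 -1.1] w 91.6 | roll 0.002 then shift [ 29.8   0.6 102.1]
```

```bash
python3 -m pendant '{"translation": [[30,0.5,0],[0,0,30],[0,0,30],[0,0,25],[0,0,17],[0,0,0],[0,0,0],[0,0,0]], "roll": [0,0,0,0,0,0,0,0], "hand": [0,0,0,0,0,0,255,255]}'
python3 -m pendant '{"translation": [[0,0,0],[0,0,0],[0,0,0],[0,0,0],[0,0,0],[0,0,0],[0,0,0],[0,0,0]], "roll": [0,0,0,0,0,0,0,0], "hand": [255,255,255,255,255,255,255,255]}'
python3 -m pendant '{"translation": [[0,0,-20],[0,0,-35],[0,0,-35],[0,0,0],[-36,0,0],[-36,0,0],[-36,0,0],[-36,0,0]], "roll": [0,0,0,-0.045,0,0,0,0], "hand": [255,255,255,255,255,255,255,255]}'
python3 d.py 563.6 45.7 74 92.6
```

```text
time_s: 16.93
ee_pos: [561.1, 398.1, 16.1]
ee_rot: [179.9, -0.1, 90.0]
force: [0.3, -0.2, 1.1]
gripper_width: 80.7
gripper_force: 0.0
time_s: 17.6
ee_pos: [560.1, 398.2, 15.4]
ee_rot: [-180.0, -0.0, 90.0]
force: [-2.6, -0.4, 3.3]
gripper_width: 45.8
gripper_force: 30.0
time_s: 18.27
ee_pos: [566.1, 252.6, 104.1]
ee_rot: [-180.0, 0.1, 92.6]
force: [0.4, -0.7, -1.8]
gripper_width: 46.0
gripper_force: 30.0
now [566.1 252.6 104.1] [-1.80e+02  1.00e-01  9.26e+01] F [ 0.4 -0.7 -1.8] w 46.0 | roll 0.001 then shift [-206.6  -11.9   30.1]
```

```bash
python3 -m pendant '{"translation": [[-36,-2,0],[-36,-2,0],[-36,-2,0],[-36,-2,0],[-36,-2,0],[-32,-2,0],[0,0,0],[0,0,0]], "roll": [0,0,0,0,0,0,0,0], "hand": [255,255,255,255,255,255,255,255]}'
python3 -m pendant '{"translation": [[0,0,15],[0,0,15],[0,0,0],[0,0,0],[0,0,0],[0,0,0],[0,0,0],[0,0,0]], "roll": [0,0,0,0,0,0,0,0], "hand": [255,255,255,255,255,255,255,255]}'
python3 - <<'E'
from m import *
p=grab('scene');W=full(p);W=W[~np.isnan(W[:,0])]
rp('blk',sel(W,562,46,0,40,94,103)); rp('b2',sel(W,441,278,0,42,36,46))
s=sel(W,562,88,0,40,44,53);s=s[s[:,1]<104];rp('placed',s)
E
python3 d.py 563.6 40.1 23 92.6
```

```text
time_s: 18.93
ee_pos: [563.9, 40.2, 104.4]
ee_rot: [-180.0, 0.0, 92.4]
force: [0.4, 0.5, -0.9]
gripper_width: 45.7
gripper_force: 30.0
time_s: 19.6
ee_pos: [564.6, 42.1, 75.6]
ee_rot: [179.9, 0.0, 92.6]
force: [0.5, -0.1, -1.6]
gripper_width: 46.2
gripper_force: 30.0
blk n 154 mean [562.1  54.6 100.1] rect c [565.6  54. ] LxW 62x33 rectang 13.0 pca 10.1
b2 n 217 mean [442.8 280.1  40.2] rect c [442.6 279.4] LxW 47x36 rectang -13.7 pca 171.1
placed n 165 mean [561.   88.   48.9] rect c [560.5  87.2] LxW 47x33 rectang 1.4 pca 179.0
now [564.5  42.   75.5] [179.9   0.   92.6] F [ 0.7  0.3 -2.6] w 45.9 | roll -0.000 then shift [-1.8 -1.  52.5]
```

```bash
python3 -m pendant '{"translation": [[-1.7,-0.9,10],[0,0,10],[0,0,10],[0,0,6],[0,0,0],[0,0,0],[0,0,0],[0,0,0]], "roll": [0,0,0,0,0,0,0,0], "hand": [255,255,255,255,255,255,255,255]}'
python3 -m pendant '{"translation": [[0,0,2],[0,0,2],[0,0,2],[0,0,2],[0,0,0],[0,0,0],[0,0,0],[0,0,0]], "roll": [0,0,0,0,0,0,0,0], "hand": [255,255,255,255,255,255,255,255]}'
python3 d.py 563.6 40.1 23 92.6
```

```text
time_s: 20.32
ee_pos: [563.8, 40.1, 39.3]
ee_rot: [179.9, 0.0, 92.6]
force: [1.0, 0.5, -1.1]
gripper_width: 46.0
gripper_force: 30.0
time_s: 20.98
ee_pos: [563.4, 40.1, 31.0]
ee_rot: [180.0, 0.0, 92.6]
force: [0.3, -0.2, -2.1]
gripper_width: 45.6
gripper_force: 30.0
now [563.4  40.1  31. ] [180.    0.   92.6] F [ 0.3 -0.2 -2.1] w 45.6 | roll -0.000 then shift [-0.   0.2  8. ]
```

Bottom at about 15.6 mm with no contact yet. Continuing down.

```bash
python3 -m pendant '{"translation": [[0,0,2],[0,0,2],[0,0,2],[0,0,1.5],[0,0,0],[0,0,0],[0,0,0],[0,0,0]], "roll": [0,0,0,0,0,0,0,0], "hand": [255,255,255,255,255,255,255,255]}'
python3 d.py 563.6 40.1 23 92.6
```

```text
time_s: 21.65
ee_pos: [563.4, 40.1, 23.4]
ee_rot: [180.0, 0.0, 92.6]
force: [0.4, -0.2, -1.7]
gripper_width: 46.0
gripper_force: 30.0
now [563.4  40.1  23.4] [180.    0.   92.6] F [ 0.4 -0.2 -1.7] w 46.0 | roll -0.000 then shift [-0.   0.2  0.4]
```

```bash
python3 -m pendant '{"translation": [[0,0,0.5],[0,0,0],[0,0,0],[0,0,0],[0,0,0],[0,0,-25],[0,0,-35],[0,0,-35]], "roll": [0,0,0,0,0,0,0,0], "hand": [255,0,0,0,0,0,0,0]}'
python3 -m pendant '{"translation": [[0,0,0],[0,0,0],[0,0,0],[35,-18,0],[35,-18,0],[35,-18,0],[35,-18,0],[35,-18,0]], "roll": [0.1,0.1,0.09,0,0,0,0,0], "hand": [0,0,0,0,0,0,0,0]}'
python3 - <<'E'
from m import *
for n in('top','scene'):
    p=grab(n);W=full(p);W=W[~np.isnan(W[:,0])];print(n)
    rp('b2',sel(W,441,278,0,45,36,46))
    s=sel(W,562,67,0,60,43,53);s=s[(s[:,1]<101+3*(n=='scene'))];a=s[s[:,1]>66];b=s[s[:,1]<66];rp('p4',a);rp('p3',b)
E
python3 d.py 441.4 277.2 14 76
```

```text
time_s: 22.32
ee_pos: [562.5, 40.1, 118.1]
ee_rot: [-179.8, 0.0, 92.6]
force: [0.3, 0.7, 0.6]
gripper_width: 89.2
gripper_force: 0.0
time_s: 22.98
ee_pos: [517.8, 233.2, 118.0]
ee_rot: [180.0, -0.0, 75.9]
force: [1.7, -0.4, -0.5]
gripper_width: 91.5
gripper_force: 0.0
top
b2 few 0
p4 n 176 mean [560.9  84.9  47.6] rect c [561.1  85. ] LxW 46x32 rectang 2.7 pca 175.0
p3 n 185 mean [562.8  45.2  47.6] rect c [562.6  45.3] LxW 46x34 rectang 2.8 pca 177.4
scene
b2 n 216 mean [442.7 279.7  40.3] rect c [442.8 278.9] LxW 47x35 rectang -13.7 pca 165.9
p4 n 122 mean [565.1  84.8  48.9] rect c [561.1  86.9] LxW 46x34 rectang 0.9 pca 22.2
p3 n 177 mean [562.9  49.   48.5] rect c [562.6  47.8] LxW 47x36 rectang 0.4 pca 2.4
now [517.3 236.6 117.9] [-1.80e+02 -1.00e-01  7.63e+01] F [ 0.4 -0.4 -0.1] w 91.0 | roll 0.005 then shift [ 21.  -83.4 103.9]
```

```bash
python3 -m pendant '{"translation": [[10,-38,0],[10,-38,0],[1,-7,0],[0,0,20],[0,0,20],[0,0,0],[0,0,0],[0,0,0]], "roll": [0,0,0,0,0,0,0,0], "hand": [0,0,0,0,0,0,0,0]}'
python3 d.py 441.4 277.2 14 76
```

```text
time_s: 23.75
ee_pos: [444.1, 272.1, 78.6]
ee_rot: [179.9, -0.0, 75.9]
force: [0.2, 0.0, 0.3]
gripper_width: 91.1
gripper_force: 0.0
now [444.1 272.1  78.6] [179.9  -0.   75.9] F [0.2 0.  0.3] w 91.1 | roll -0.001 then shift [ 4.3 -3.8 64.6]
```

```bash
python3 -m pendant '{"translation": [[4.3,-3.8,0],[0,0,25],[0,0,22],[0,0,17],[0,0,0],[0,0,0],[0,0,0],[0,0,0]], "roll": [0,0,0,0,0,0,0,0], "hand": [0,0,0,0,0,0,255,255]}'
python3 -m pendant '{"translation": [[0,0,0],[0,0,0],[0,0,0],[0,0,0],[0,0,0],[0,0,0],[0,0,0],[0,0,0]], "roll": [0,0,0,0,0,0,0,0], "hand": [255,255,255,255,255,255,255,255]}'
python3 d.py 441.4 277.2 14 76
python3 -m pendant '{"translation": [[0,0,-20],[0,0,-35],[0,0,-35],[0,0,0],[0,0,0],[0,0,0],[0,0,0],[0,0,0]], "roll": [0,0,0,-0.1,-0.1,-0.09,0,0], "hand": [255,255,255,255,255,255,255,255]}'
python3 d.py 565.4 4.3 75 92.6
```

```text
time_s: 24.42
ee_pos: [441.6, 278.0, 15.4]
ee_rot: [179.9, -0.1, 76.0]
force: [-0.0, -0.6, 0.4]
gripper_width: 81.0
gripper_force: 0.0
time_s: 25.08
ee_pos: [440.6, 277.3, 14.0]
ee_rot: [180.0, -0.0, 76.0]
force: [1.3, -0.3, 1.8]
gripper_width: 45.8
gripper_force: 30.0
now [440.6 277.3  14. ] [180.  -0.  76.] F [ 1.3 -0.3  1.8] w 45.8 | roll -0.001 then shift [0.1 0.8 0. ]
time_s: 25.75
ee_pos: [439.9, 277.1, 103.4]
ee_rot: [-179.9, 0.0, 92.4]
force: [0.1, 1.1, -2.3]
gripper_width: 46.0
gripper_force: 30.0
now [439.9 277.1 103.4] [-179.9    0.    92.4] F [ 0.1  1.1 -2.3] w 46.0 | roll -0.003 then shift [-278.2  113.    28.4]
```

```bash
python3 -m pendant '{"translation": [[-35,14,0],[-35,14,0],[-35,14,0],[-35,14,0],[-35,14,0],[-35,14,0],[-35,14,0],[-33,14,0]], "roll": [0,0,0,0,0,0,0,0], "hand": [255,255,255,255,255,255,255,255]}'
python3 -m pendant '{"translation": [[0,0,0],[0,0,14],[0,0,14],[0,0,0],[0,0,0],[0,0,0],[0,0,0],[0,0,0]], "roll": [0,0,0,0,0,0,0,0], "hand": [255,255,255,255,255,255,255,255]}'
python3 d.py 565.4 4.3 22 92.6
```

```text
time_s: 26.42
ee_pos: [565.0, 2.6, 103.4]
ee_rot: [-179.9, 0.0, 92.4]
force: [0.3, -0.7, -2.7]
gripper_width: 45.6
gripper_force: 30.0
time_s: 27.08
ee_pos: [565.3, 4.9, 76.8]
ee_rot: [179.9, 0.0, 92.6]
force: [0.6, -0.4, -2.7]
gripper_width: 45.5
gripper_force: 30.0
now [565.3   4.9  76.8] [179.9   0.   92.6] F [ 0.6 -0.4 -2.7] w 45.5 | roll -0.000 then shift [-0.6  0.1 54.8]
```

```bash
python3 -m pendant '{"translation": [[-0.6,0,10],[0,0,10],[0,0,10],[0,0,8],[0,0,3],[0,0,0],[0,0,0],[0,0,0]], "roll": [0,0,0,0,0,0,0,0], "hand": [255,255,255,255,255,255,255,255]}'
python3 -m pendant '{"translation": [[0,0,2],[0,0,2],[0,0,2],[0,0,2],[0,0,0],[0,0,0],[0,0,0],[0,0,0]], "roll": [0,0,0,0,0,0,0,0], "hand": [255,255,255,255,255,255,255,255]}'
python3 d.py 565.4 4.3 22 92.6
```

```text
time_s: 27.75
ee_pos: [565.2, 4.0, 35.2]
ee_rot: [180.0, 0.0, 92.6]
force: [-0.6, 0.2, -3.0]
gripper_width: 45.6
gripper_force: 30.0
time_s: 28.42
ee_pos: [564.9, 4.0, 27.0]
ee_rot: [180.0, 0.0, 92.6]
force: [-0.1, 0.7, -2.1]
gripper_width: 45.4
gripper_force: 30.0
now [564.9   4.   27. ] [180.    0.   92.6] F [-0.1  0.7 -2.1] w 45.4 | roll -0.000 then shift [0.2 0.5 5. ]
```

```bash
python3 -m pendant '{"translation": [[0.2,0.3,2],[0,0,2],[0,0,1],[0,0,0],[0,0,0],[0,0,0],[0,0,0],[0,0,0]], "roll": [0,0,0,0,0,0,0,0], "hand": [255,255,255,255,255,0,0,0]}'
python3 -m pendant '{"translation": [[0,0,0],[0,0,0],[0,0,-25],[0,0,-35],[0,0,-35],[0,-35,0],[0,-35,0],[0,-35,0]], "roll": [0,0,0,0,0,0,0,0], "hand": [0,0,0,0,0,0,0,0]}'
python3 -m pendant '{"translation": [[0,-35,0],[0,-35,0],[0,-35,0],[0,0,0],[0,0,0],[0,0,0],[0,0,0],[0,0,0]], "roll": [0,0,0,0,0,0,0,0], "hand": [0,0,0,0,0,0,0,0]}'
python3 - <<'E'
from m import *
for n in('top','scene'):
    p=grab(n);W=full(p);W=W[~np.isnan(W[:,0])];print(n)
    dy=-1.5 if n=='top' else 2.7
    for k,yc in((4,87.2),(3,45.7),(2,4.3)):
        s=sel(W,563,yc+dy,0,32,43,53);s=s[abs(s[:,1]-yc-dy)<19];rp('p%d'%k,s)
    rp('far',(lambda s:s[s[:,1]>105+dy])(sel(W,560.6,111,0,42,43,54))); rp('near',sel(W,568.5,-60,0,42,43,54))
    W=W-[0,dy,0]
    d=np.array([-.275,.961]);d=np.array([np.cos(np.radians(106)),np.sin(np.radians(106))])
    q=W[:,:2]-[494,-262];a=q@d;b=q@[-d[1],d[0]]
    s=W[(abs(a)<135)&(abs(b)<25)&(W[:,2]>9)&(W[:,2]<22)];a=(s[:,:2]-[494,-262])@d
    sh=s[(a>-60)&(a<95)];rp('shaft',sh);u,_,v=np.linalg.svd(sh[:,:2]-sh[:,:2].mean(0),full_matrices=False);print('shaft ang',np.degrees(np.arctan2(v[0,1],v[0,0]))%180)
    rp('head',s[a<-88]); rp('all',s);print('a range',np.percentile(a,[0,1,99,100]).round(1)); 
    save(p,n+'1.png')
E
```

```text
time_s: 29.08
ee_pos: [565.4, 4.2, 22.1]
ee_rot: [180.0, 0.0, 92.6]
force: [0.4, -0.0, -0.5]
gripper_width: 63.1
gripper_force: 0.0
time_s: 29.75
ee_pos: [459.5, -0.5, 117.5]
ee_rot: [179.9, 0.0, 92.6]
force: [0.1, -0.9, -0.3]
gripper_width: 90.9
gripper_force: 0.0
time_s: 30.42
ee_pos: [356.9, -5.2, 117.1]
ee_rot: [179.9, 0.0, 92.6]
force: [0.7, 0.3, -0.4]
gripper_width: 91.1
gripper_force: 0.0
top
p4 n 183 mean [561.1  85.7  47.4] rect c [561.1  86. ] LxW 46x34 rectang 2.7 pca 177.4
p3 n 185 mean [562.9  45.2  47.9] rect c [562.6  45.2] LxW 46x34 rectang 2.4 pca 178.3
p2 n 186 mean [564.5   3.9  47.8] rect c [564.6   4. ] LxW 46x34 rectang 3.0 pca 178.7
far n 67 mean [560.6 109.6  47.6] rect c [561.6 109.5] LxW 59x9 rectang -1.4 pca 2.1
near n 74 mean [568.7 -61.9  47.9] rect c [568.7 -61.7] LxW 59x10 rectang 2.5 pca 3.3
shaft n 259 mean [ 487.4 -244.9   14.2] rect c [ 487.1 -245.4] LxW 154x16 rectang -73.5 pca 106.3
shaft ang 106.33638558706451
head n 60 mean [ 520.  -358.    15.9] rect c [ 520.  -358.6] LxW 24x24 rectang 16.5 pca 26.0
all n 408 mean [ 494.4 -269.4   14.5] rect c 
[... 174 characters left out ...]
ca 175.6
p3 n 173 mean [562.8  48.8  48.7] rect c [562.2  47.7] LxW 47x35 rectang -0.2 pca 3.8
p2 n 166 mean [564.6   7.9  48.4] rect c [564.4   6.9] LxW 46x36 rectang 2.6 pca 4.2
far n 76 mean [560.8 113.5  48.3] rect c [559.7 113.1] LxW 60x10 rectang 2.2 pca 2.1
near n 72 mean [567.6 -58.3  48.6] rect c [568.3 -59.4] LxW 59x11 rectang 2.6 pca 2.8
shaft n 166 mean [ 487.6 -242.8   15.6] rect c [ 487.2 -245.5] LxW 153x17 rectang -74.2 pca 106.0
shaft ang 105.99283705533091
head n 26 mean [ 522.  -358.2   16.4] rect c [ 521.5 -358.8] LxW 23x18 rectang 6.5 pca 4.9
all n 253 mean [ 493.7 -263.4   15.7] rect c [ 490. -260.] LxW 225x26 rectang -73.3 pca 106.2
a range [-109.5 -107.2  112.1  115.5]
```

View pics/top1.png

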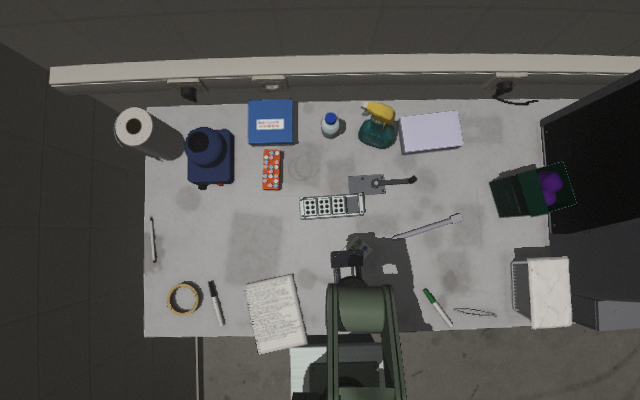

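The view shows three blocks seated at (311–341, 206), bay 1 empty, the lever open with its knob at (412,180), and the pin at (393,238)–(457,217). Next is the pin.

```bash
python3 -m pendant '{"translation": [[0,0,0],[0,0,0],[0,0,0],[-36,6,0],[-36,6,0],[-36,6,0],[-36,6,0],[-36,6,0]], "roll": [-0.08,-0.08,-0.077,0,0,0,0,0], "hand": [0,0,0,0,0,0,0,70]}' 50
python3 -m pendant '{"translation": [[-36,6,0],[-36,6,0],[-36,6,0],[-36,6,0],[0,0,0],[0,0,0],[0,0,0],[0,0,0]], "roll": [0,0,0,0,0,0,0,0], "hand": [70,70,70,70,70,70,70,70]}'
python3 d.py 519.1 -356.8 2 106.2
```

```text
time_s: 31.18
ee_pos: [435.2, -171.6, 116.7]
ee_rot: [-180.0, -0.0, 106.1]
force: [0.3, 0.1, 0.4]
gripper_width: 87.0
gripper_force: 0.0
time_s: 31.85
ee_pos: [496.8, -300.2, 116.6]
ee_rot: [-179.9, -0.1, 106.2]
force: [-0.0, -0.1, -0.4]
gripper_width: 66.1
gripper_force: 0.0
now [ 496.8 -300.2  116.6] [-1.799e+02 -1.000e-01  1.062e+02] F [-0.  -0.1 -0.4] w 66.1 | roll -0.000 then shift [-60.6   5.7 114.6]
```

```bash
python3 -m pendant '{"translation": [[-30,3,0],[-30.6,2.7,0],[0,0,30],[0,0,30],[0,0,25],[0,0,0],[0,0,0],[0,0,0]], "roll": [0,0,0,0,0,0,0,0], "hand": [70,70,70,70,70,70,70,70]}'
python3 d.py 519.1 -356.8 2.5 106.2
```

```text
time_s: 32.52
ee_pos: [520.7, -357.9, 33.7]
ee_rot: [179.9, 0.1, 106.2]
force: [0.6, -0.4, -0.2]
gripper_width: 66.3
gripper_force: 0.0
now [ 520.7 -357.9   33.7] [1.799e+02 1.000e-01 1.062e+02] F [ 0.6 -0.4 -0.2] w 66.3 | roll 0.000 then shift [ 1.5 -1.2 31.2]
```

```bash
python3 -m pendant '{"translation": [[1.5,-1.2,8],[0,0,8],[0,0,8],[0,0,6],[0,0,0],[0,0,0],[0,0,0],[0,0,0]], "roll": [0,0,0,0,0,0,0,0], "hand": [70,70,70,70,70,70,70,255]}'
python3 -m pendant '{"translation": [[0,0,0],[0,0,0],[0,0,0],[0,0,0],[0,0,0],[0,0,0],[0,0,0],[0,0,0]], "roll": [0,0,0,0,0,0,0,0], "hand": [255,255,255,255,255,255,255,255]}' 50
python3 d.py 519.1 -356.8 2.5 106.2
```

```text
time_s: 33.18
ee_pos: [518.3, -357.0, 2.1]
ee_rot: [180.0, 0.0, 106.2]
force: [-0.2, 0.3, -0.2]
gripper_width: 61.9
gripper_force: 0.0
time_s: 33.85
ee_pos: [518.3, -356.9, 2.0]
ee_rot: [180.0, 0.0, 106.2]
force: [0.8, -0.2, -0.7]
gripper_width: 23.7
gripper_force: 50.0
now [ 518.3 -356.9    2. ] [180.    0.  106.2] F [ 0.8 -0.2 -0.7] w 23.7 | roll -0.001 then shift [-0.1  0.8 -0.5]
```

```bash
python3 -m pendant '{"translation": [[0,0,-5],[0,0,-10],[0,0,-15],[0,0,-15],[0,0,-5],[0,0,0],[0,0,0],[0,0,0]], "roll": [0,0,0,0,0.08,0.08,0.077,0], "hand": [255,255,255,255,255,255,255,255]}'
python3 -m pendant '{"translation": [[0,0,0],[0,0,0],[0,0,0],[0,0,0],[0,0,0],[0,0,0],[0,0,0],[0,0,0]], "roll": [0,0,0,0,0,0,0,0], "hand": [255,255,255,255,255,255,255,255]}'
python3 d.py 579.4 -303.7 22 92.6
cat > pin.py <<'E'
from m import *
# pin shaft line in cradle-ish coords; C centre, yaw
C=np.array([564.5,25.0]);t=np.radians(2.6);ax=np.array([np.cos(t),np.sin(t)]);ay=np.array([-np.sin(t),np.cos(t)])
s=env.state();e=np.radians(s['ee_rot'][2]);d=np.array([np.cos(e),np.sin(e)]);o=np.array([-d[1],d[0]])
for n in('top','scene'):
    p=grab(n);W=full(p);W=W[~np.isnan(W[:,0])]-[0,-1.5 if n=='top' else 2.7,0]
    q=W[:,:2]-s['ee_pos'][:2];a=q@d;b=q@o;z0=s['ee_pos'][2]+6
    k=(a>25)&(a<225)&(abs(b)<14)&(abs(W[:,2]-z0)<25)&(W[:,2]>12); 
    a,b,z=a[k],b[k],W[k,2]
    for lo in range(25,225,33):
        i=(a>=lo)&(a<lo+33)
        if i.sum()>4: print(n,lo,i.sum(),'b %.1f ztop-z0 %.1f'%(np.median(b[i]),np.percentile(z[i],80)-z0))
    print('amax %.1f'%(a.max() if len(a) else 0),'tcp cradle',np.round([(s['ee_pos'][:2]-C)@ax,(s['ee_pos'][:2]-C)@ay],1))
E
python3 pin.py
```

```text
time_s: 34.52
ee_pos: [518.3, -357.1, 53.0]
ee_rot: [180.0, 0.1, 92.5]
force: [-0.1, 0.9, -2.0]
gripper_width: 24.0
gripper_force: 50.0
time_s: 35.18
ee_pos: [518.1, -356.9, 51.9]
ee_rot: [-180.0, 0.0, 92.6]
force: [-1.2, 0.4, -0.9]
gripper_width: 23.6
gripper_force: 50.0
now [ 518.1 -356.9   51.9] [-180.     0.    92.6] F [-1.2  0.4 -0.9] w 23.6 | roll -0.000 then shift [50.4 63.6 29.9]
top 25 61 b 1.0 ztop-z0 8.2
top 58 64 b 0.8 ztop-z0 8.4
top 91 64 b 0.1 ztop-z0 7.5
top 124 63 b 0.4 ztop-z0 8.0
top 157 63 b -0.4 ztop-z0 8.2
top 190 40 b 0.3 ztop-z0 7.9
amax 212.5 tcp cradle [ -63.6 -379.4]
scene 25 31 b -1.7 ztop-z0 9.5
scene 58 34 b -1.2 ztop-z0 9.1
scene 91 36 b -0.6 ztop-z0 9.5
scene 124 38 b -1.2 ztop-z0 8.2
scene 157 39 b -1.0 ztop-z0 8.9
scene 190 31 b -1.6 ztop-z0 7.6
amax 211.4 tcp cradle [ -63.6 -379.4]
```

```bash
python3 -m pendant '{"translation": [[0,16,0],[0,16,0],[0,16,0],[0,15.6,0],[12,0,7],[13,0,8],[13,0,8],[12,0,7]], "roll": [0,0,0,0,0,0,0,0], "hand": [255,255,255,255,255,255,255,255]}'
python3 -m pendant '{"translation": [[0,0,0],[0,0,0],[0,0,0],[0,0,0],[0,0,0],[0,0,0],[0,0,0],[0,0,0]], "roll": [0,0,0,0,0,0,0,0], "hand": [255,255,255,255,255,255,255,255]}'
python3 d.py 579.4 -303.7 22 92.6
python3 pin.py
```

```text
time_s: 35.95
ee_pos: [579.3, -303.3, 21.3]
ee_rot: [-180.0, -0.0, 92.6]
force: [-0.0, -0.1, -1.4]
gripper_width: 23.7
gripper_force: 50.0
time_s: 36.62
ee_pos: [579.4, -304.4, 22.1]
ee_rot: [180.0, 0.0, 92.6]
force: [-0.3, -0.5, -1.0]
gripper_width: 23.4
gripper_force: 50.0
now [ 579.4 -304.4   22.1] [180.    0.   92.6] F [-0.3 -0.5 -1. ] w 23.4 | roll -0.001 then shift [ 0.7 -0.   0.1]
top 25 58 b 1.0 ztop-z0 7.6
top 58 60 b 1.2 ztop-z0 7.6
top 91 62 b 0.1 ztop-z0 8.1
top 124 57 b 0.5 ztop-z0 7.4
top 157 59 b 0.3 ztop-z0 7.2
top 190 36 b -0.8 ztop-z0 7.7
amax 213.4 tcp cradle [  -0.  -329.7]
scene 25 34 b -1.0 ztop-z0 9.6
scene 58 37 b -0.3 ztop-z0 9.0
scene 91 39 b -0.3 ztop-z0 9.2
scene 124 40 b -1.3 ztop-z0 9.0
scene 157 43 b -1.5 ztop-z0 9.4
scene 190 26 b -0.8 ztop-z0 7.1
amax 210.5 tcp cradle [  -0.  -329.7]
```

```bash
python3 -m pendant '{"translation": [[6,-0.5,0],[6,0,0],[6,0,0],[6,0,0],[6,0,0],[6,0,0],[6,0,0],[0,0,0]], "roll": [0,0,0,0,0,0,0,0], "hand": [255,255,255,255,255,255,255,255]}'
python3 -m pendant '{"translation": [[5,0,0],[5,0,0],[5,0,0],[5,0,0],[0,0,0],[0,0,0],[0,0,0],[0,0,0]], "roll": [0,0,0,0,0,0,0,0], "hand": [255,255,255,255,255,255,255,255]}'
python3 d.py 569.6 -87 22 92.6;python3 pin.py
```

```text
time_s: 37.38
ee_pos: [576.9, -260.7, 22.0]
ee_rot: [-180.0, -0.0, 92.6]
force: [-0.3, 1.1, -0.5]
gripper_width: 23.4
gripper_force: 50.0
time_s: 38.05
ee_pos: [576.2, -242.4, 22.0]
ee_rot: [180.0, 0.0, 92.6]
force: [-0.0, 0.8, -1.4]
gripper_width: 23.6
gripper_force: 50.0
now [ 576.2 -242.4   22. ] [180.    0.   92.6] F [-0.   0.8 -1.4] w 23.6 | roll -0.000 then shift [155.5   0.4   0. ]
top 25 61 b 0.7 ztop-z0 7.1
top 58 60 b 0.4 ztop-z0 8.2
top 91 57 b 0.5 ztop-z0 7.8
top 124 62 b 0.7 ztop-z0 7.6
top 157 79 b -0.3 ztop-z0 19.8
top 190 36 b -0.0 ztop-z0 7.0
amax 224.8 tcp cradle [  -0.4 -267.7]
scene 25 39 b -0.6 ztop-z0 9.1
scene 58 40 b -0.7 ztop-z0 8.8
scene 91 43 b -1.1 ztop-z0 8.7
scene 124 42 b -0.7 ztop-z0 8.1
scene 157 77 b -1.0 ztop-z0 20.6
scene 190 32 b -1.1 ztop-z0 7.9
amax 211.2 tcp cradle [  -0.4 -267.7]
```

```bash
python3 -m pendant '{"translation": [[5,0,0],[5,0,0],[5,0,0],[5,0,0],[5,0,0],[5,0,0],[0,0,0],[0,0,0]], "roll": [0,0,0,0,0,0,0,0], "hand": [255,255,255,255,255,255,255,255]}'
python3 -m pendant '{"translation": [[5,0,0],[5,0,0],[5,0,0],[5,0,0],[5,0,0],[5,0,0],[0,0,0],[0,0,0]], "roll": [0,0,0,0,0,0,0,0], "hand": [255,255,255,255,255,255,255,255]}'
python3 d.py 569.6 -87 22 92.6
```

```text
time_s: 38.82
ee_pos: [574.9, -211.8, 22.0]
ee_rot: [180.0, 0.0, 92.6]
force: [0.5, 0.8, -1.1]
gripper_width: 23.6
gripper_force: 50.0
time_s: 39.48
ee_pos: [573.5, -181.9, 22.0]
ee_rot: [180.0, 0.0, 92.6]
force: [-0.1, -0.9, -1.3]
gripper_width: 24.1
gripper_force: 50.0
now [ 573.5 -181.9   22. ] [180.    0.   92.6] F [-0.1 -0.9 -1.3] w 24.1 | roll 0.000 then shift [95.   0.4 -0. ]
```

```bash
python3 -m pendant '{"translation": [[5,0,0],[5,0,0],[5,0,0],[5,0,0],[5,0,0],[5,0,0],[0,0,0],[0,0,0]], "roll": [0,0,0,0,0,0,0,0], "hand": [255,255,255,255,255,255,255,255]}'
python3 -m pendant '{"translation": [[5,0,0],[5,0,0],[5,0,0],[5,0,0],[5,0,0],[5,0,0],[0,0,0],[0,0,0]], "roll": [0,0,0,0,0,0,0,0], "hand": [255,255,255,255,255,255,255,255]}'
python3 d.py 569.6 -87 22 92.6;python3 pin.py | grep -v b
```

```text
time_s: 40.15
ee_pos: [572.1, -151.9, 22.0]
ee_rot: [180.0, 0.0, 92.6]
force: [0.1, 0.4, -1.8]
gripper_width: 23.9
gripper_force: 50.0
time_s: 40.82
ee_pos: [570.8, -121.9, 22.0]
ee_rot: [180.0, 0.0, 92.6]
force: [0.8, 0.1, -1.9]
gripper_width: 23.7
gripper_force: 50.0
now [ 570.8 -121.9   22. ] [180.    0.   92.6] F [ 0.8  0.1 -1.9] w 23.7 | roll 0.000 then shift [34.9  0.4 -0. ]
amax 223.8 tcp cradle [  -0.4 -147.1]
amax 224.8 tcp cradle [  -0.4 -147.1]
```

```bash
python3 -m pendant '{"translation": [[5,0,0],[5,0,0],[5,0,0],[5,0,0],[5,0,0],[5,0,0],[0,0,0],[0,0,0]], "roll": [0,0,0,0,0,0,0,0], "hand": [255,255,255,255,255,255,255,255]}'
python3 -m pendant '{"translation": [[1,0,0],[1,0,0],[1,0,0],[1,0,0],[0,0,0],[0,0,0],[0,0,0],[0,0,0]], "roll": [0,0,0,0,0,0,0,0], "hand": [255,255,255,255,255,255,255,255]}'
python3 d.py 569.6 -87 22 92.6
```

```text
time_s: 41.58
ee_pos: [569.4, -91.9, 22.0]
ee_rot: [180.0, 0.0, 92.6]
force: [-0.6, -0.0, -1.3]
gripper_width: 23.8
gripper_force: 50.0
time_s: 42.25
ee_pos: [569.2, -88.4, 22.0]
ee_rot: [180.0, 0.0, 92.6]
force: [0.7, -0.7, -0.9]
gripper_width: 23.4
gripper_force: 50.0
now [569.2 -88.4  22. ] [180.    0.   92.6] F [ 0.7 -0.7 -0.9] w 23.4 | roll -0.001 then shift [ 1.4  0.4 -0. ]
```

```bash
python3 -m pendant '{"translation": [[1,0,0],[1,0,0],[0,0,0],[0,0,0],[0,0,0],[0,0,0],[0,0,0],[0,0,0]], "roll": [0,0,0,0,0,0,0,0], "hand": [255,255,255,255,255,255,255,255]}'
python3 -m pendant '{"translation": [[1,0,0],[0,0,0],[0,0,0],[0,0,0],[0,0,0],[0,0,0],[0,0,0],[0,0,0]], "roll": [0,0,0,0,0,0,0,0], "hand": [255,255,255,255,255,255,255,255]}'
python3 d.py 569.6 -87 22 92.6
```

```text
time_s: 42.92
ee_pos: [569.2, -86.9, 22.0]
ee_rot: [180.0, 0.1, 92.6]
force: [-0.0, -5.9, -1.0]
gripper_width: 23.9
gripper_force: 50.0
time_s: 43.58
ee_pos: [569.3, -86.8, 22.0]
ee_rot: [180.0, 0.1, 92.6]
force: [-0.2, -8.8, -1.7]
gripper_width: 23.7
gripper_force: 50.0
now [569.3 -86.8  22. ] [1.80e+02 1.00e-01 9.26e+01] F [-0.2 -8.8 -1.7] w 23.7 | roll 0.001 then shift [-0.2  0.3  0. ]
```

```bash
python3 -m pendant '{"translation": [[0,0,0],[0,0,0],[0,0,0],[0,0,0],[0,0,0],[0,0,0],[0,0,0],[0,0,0]], "roll": [0,0,0,0,0,0,0,0], "hand": [125,125,125,125,125,125,125,125]}' 15
python3 -m pendant '{"translation": [[0,0,-20],[0,0,-30],[0,0,-30],[0,0,-25],[0,-38,0],[0,-38,0],[0,-38,0],[0,-38,0]], "roll": [0,0,0,0,0,0,0,0], "hand": [125,125,125,125,125,125,125,125]}'
python3 - <<'E'
from m import *
C=np.array([564.5,25.0]);t=np.radians(2.6);ax=np.array([np.cos(t),np.sin(t)]);ay=np.array([-np.sin(t),np.cos(t)])
for n in('top','scene'):
    p=grab(n);save(p,n+'2.png');W=full(p);W=W[~np.isnan(W[:,0])]-[0,-1.5 if n=='top' else 2.7,0]
    q=np.c_[(W[:,:2]-C)@ax,(W[:,:2]-C)@ay,W[:,2]]
    s=q[(abs(q[:,0])<16)&(q[:,1]<-85)&(q[:,1]>-140)&(q[:,2]>28)&(q[:,2]<43)]
    print(n,'head n',len(s),s.mean(0).round(1) if len(s) else '',s.min(0).round(1),s.max(0).round(1))
f=cv2.resize(p['frame'][120:250,230:400],None,fx=4.5,fy=4.5);cv2.imwrite('pics/b.png',f[:,:,::-1])
E
python3 d.py 633.7 -212.9 48 0
```

```text
time_s: 44.25
ee_pos: [569.1, -85.2, 22.0]
ee_rot: [180.0, -0.0, 92.6]
force: [-0.0, -0.2, 0.3]
gripper_width: 46.5
gripper_force: 0.0
time_s: 44.92
ee_pos: [415.5, -92.0, 126.9]
ee_rot: [180.0, 0.0, 92.6]
force: [0.1, -0.7, 1.0]
gripper_width: 46.6
gripper_force: 0.0
top head n 92 [   0.5 -108.    33.7] [ -11.3 -124.8   28.2] [ 12.8 -87.3  43. ]
scene head n 51 [   0.8 -112.8   34.5] [ -11.5 -129.1   28.7] [ 12.9 -86.2  39.1]
now [410.2 -91.2 126.2] [-1.796e+02 -1.000e-01  9.250e+01] F [ 1.  -0.1 -0.3] w 46.8 | roll 1.615 then shift [223.5 121.7  78.2]
```

View pics/b.png

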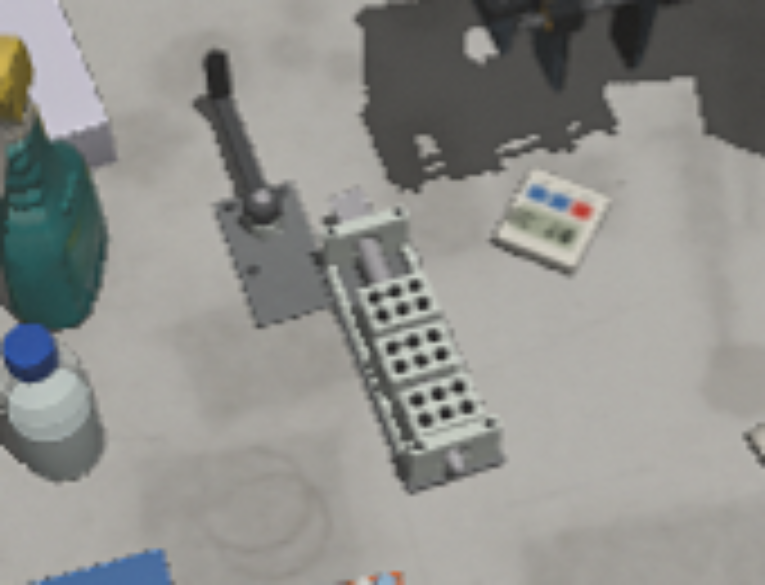

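The crop shows the pin through bay 1 and all the blocks. Its tip stands out of the far cheek at (458,460) and its head is at the near cheek at (350,200). The head end measures y = -124.8, as it should when home. Now I will close the lever.

```bash
python3 -m pendant '{"translation": [[-19,38,0],[-19,38,0],[-19,38,0],[-19,38,0],[-19,38,0],[-19,38,0],[0,0,0],[0,0,0]], "roll": [0,0,0,0,0,0,0,0], "hand": [125,125,125,125,125,125,125,125]}'
python3 -m pendant '{"translation": [[0,0,0],[0,0,0],[0,0,0],[0,0,0],[0,0,0],[0,0,0],[0,0,0],[0,0,0]], "roll": [0,0,0,0,0,0,0,0], "hand": [125,125,125,125,125,125,125,125]}'
python3 d.py 633.7 -212.9 48 92.6
```

```text
time_s: 45.68
ee_pos: [647.4, -194.5, 125.3]
ee_rot: [-180.0, -0.0, 92.6]
force: [-1.1, 0.4, -0.8]
gripper_width: 46.4
gripper_force: 0.0
time_s: 46.35
ee_pos: [645.6, -193.7, 127.1]
ee_rot: [180.0, 0.0, 92.6]
force: [0.8, 0.3, 0.5]
gripper_width: 46.4
gripper_force: 0.0
now [ 645.6 -193.7  127.1] [180.    0.   92.6] F [0.8 0.3 0.5] w 46.4 | roll -0.000 then shift [-18.6 -12.7  79.1]
```

```bash
python3 -m pendant '{"translation": [[-18.6,-12.7,0],[0,0,0],[0,0,25],[0,0,25],[0,0,20],[0,0,9],[0,0,0],[0,0,0]], "roll": [0,0,0,0,0,0,0,0], "hand": [125,125,125,125,125,125,125,125]}' 15
python3 -m pendant '{"translation": [[0,0,0],[0,0,0],[0,0,0],[0,0,0],[0,0,0],[0,0,0],[0,0,0],[0,0,0]], "roll": [0,0,0,0,0,0,0,0], "hand": [255,255,255,255,255,255,255,255]}' 15
python3 d.py 633.7 -212.9 48 92.6
```

```text
time_s: 47.02
ee_pos: [634.2, -212.9, 48.2]
ee_rot: [180.0, 0.0, 92.6]
force: [0.6, -0.2, -0.6]
gripper_width: 46.6
gripper_force: 0.0
time_s: 47.68
ee_pos: [634.2, -213.1, 48.6]
ee_rot: [179.9, 0.0, 92.6]
force: [-0.7, 0.4, 4.3]
gripper_width: 17.6
gripper_force: 15.0
now [ 634.2 -213.1   48.6] [179.9   0.   92.6] F [-0.7  0.4  4.3] w 17.6 | roll -0.000 then shift [ 0.2 -0.5  0.6]
```

```bash
python3 -m pendant '{"translation": [[0.5,-10.3,0],[1.5,-10.2,0],[2.5,-10,0],[3.5,-9.7,0],[4.4,-9.3,0],[5.3,-8.8,0],[6.1,-8.3,0],[6.9,-7.6,0]], "roll": [0,0,0,0,0,0,0,0], "hand": [255,255,255,255,255,255,255,255]}'
python3 -m pendant '{"translation": [[7.6,-6.9,0],[8.3,-6.1,0],[8.8,-5.3,0],[9.3,-4.4,0],[9.7,-3.5,0],[10,-2.5,0],[10.2,-1.5,0],[10.3,-0.5,0]], "roll": [0,0,0,0,0,0,0,0], "hand": [255,255,255,255,255,255,255,255]}'
python3 -m pendant '{"translation": [[1,0,0],[1,0,0],[0,0,0],[0,0,0],[0,0,0],[0,0,0],[0,0,0],[0,0,0]], "roll": [0,0,0,0,0,0,0,0], "hand": [255,255,255,255,255,255,255,255]}'
python3 d.py 523.8 -113 48 92.6
```

```text
time_s: 48.35
ee_pos: [559.0, -186.2, 48.4]
ee_rot: [179.8, 0.1, 92.5]
force: [3.3, -1.5, 2.0]
gripper_width: 17.4
gripper_force: 15.0
time_s: 49.02
ee_pos: [524.4, -112.2, 48.0]
ee_rot: [180.0, 0.1, 92.6]
force: [4.9, -15.9, 0.7]
gripper_width: 17.7
gripper_force: 15.0
time_s: 49.68
ee_pos: [524.4, -111.7, 48.0]
ee_rot: [180.0, 0.2, 92.7]
force: [3.8, -8.3, 2.2]
gripper_width: 17.4
gripper_force: 15.0
now [ 524.4 -111.7   48. ] [180.    0.2  92.7] F [ 3.8 -8.3  2.2] w 17.4 | roll 0.002 then shift [-1.3 -0.6 -0. ]
```

```bash
python3 -m pendant '{"translation": [[0,0,0],[0,0,0],[0,0,0],[0,0,0],[0,0,0],[0,0,0],[0,0,-30],[0,0,-30]], "roll": [0,0,0,0,0,0,0,0], "hand": [125,125,125,125,125,125,125,125]}'
python3 -m pendant '{"translation": [[0,0,-30],[-30,-20,0],[-35,-20,0],[-35,-20,0],[-35,-20,0],[-35,-20,0],[0,0,0],[0,0,0]], "roll": [0,0,0,0,0,0,0,0], "hand": [125,125,125,125,125,125,125,125]}'
python3 - <<'E'
from m import *
C=np.array([564.5,25.0]);t=np.radians(2.6);ax=np.array([np.cos(t),np.sin(t)]);ay=np.array([-np.sin(t),np.cos(t)])
for n in('top','scene'):
    p=grab(n);W=full(p);W=W[~np.isnan(W[:,0])]-[0,-1.5 if n=='top' else 2.7,0]
    q=np.c_[(W[:,:2]-C)@ax,(W[:,:2]-C)@ay,W[:,2]]
    s=q[(np.hypot(q[:,0]+47,q[:,1]+136)<30)&(q[:,2]>64)&(q[:,2]<78)];k=s.mean(0)
    print(n,'knob',k.round(1),'lever deg %.1f'%np.degrees(np.arctan2(-(k[1]+136),-(k[0]-58))))
    s=q[(abs(q[:,0])<12)&(q[:,1]<-92)&(q[:,1]>-150)&(q[:,2]>28)&(q[:,2]<43)];print('head/bar',s.min(0).round(1),s.max(0).round(1))
    f=cv2.resize(p['frame'][120:250,230:400] if n=='scene' else p['frame'][150:280,280:450],None,fx=4.5,fy=4.5);cv2.imwrite('pics/c%s.png'%n,f[:,:,::-1])
E
```

```text
time_s: 50.35
ee_pos: [522.4, -110.3, 106.9]
ee_rot: [-179.7, -0.1, 92.6]
force: [0.8, -0.4, 0.5]
gripper_width: 46.6
gripper_force: 0.0
time_s: 51.02
ee_pos: [430.9, -286.5, 137.9]
ee_rot: [-180.0, -0.0, 92.3]
force: [0.9, 0.0, 0.3]
gripper_width: 46.4
gripper_force: 0.0
top knob [ -46.5 -135.9   70.5] lever deg -0.1
head/bar [ -11.7 -142.7   28. ] [ 11.7 -93.4  39.2]
scene knob [ -46.4 -135.4   70.7] lever deg -0.3
head/bar [ -12.  -143.7   29.7] [  11.7 -101.8   38.9]
```

View pics/ctop.png

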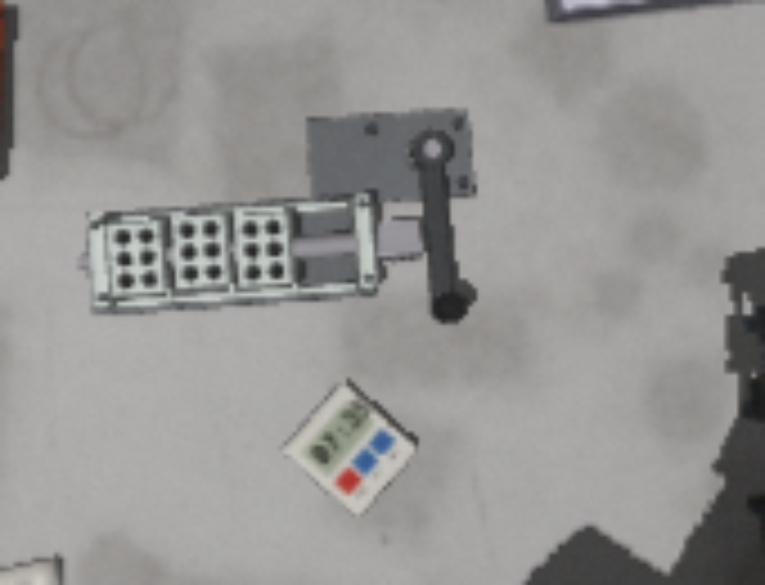

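The crop shows the lever shut behind the pin head at (400,238), the three blocks in their bays at (135–270, 250), the tip out of the far cheek at (83,262), and the timer undisturbed.

```bash
python3 -c "
from workcell import env
print(env.job_done())"
```

```text
the job is handed in; nothing more can be done
None
```

I handed the job in at about 51 s: all three blocks are seated in bays 2 to 4, the pin is home with its head against the cheek, the lever is fully shut behind it, and the robot never touched the timer, rack or bottle.

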